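Sort the copy-room counter's loose supplies into their trays

TASK

Clear up the copy-room counter: put both rubber stamps in the red tray, standing on their rubber faces with the knob up; both yellow cartons of staples in the green tray, and the roll of tape in the blue tray. Everything should lie flat on the floor of its tray, nothing stacked or propped on a wall, and the stapler and the pen cup stay where they are.

Things in the scene. Friction and masses are not known exactly. Their poses are not given: they have to be found in the camera images.
- stamp_a_center (a point): First rubber hand stamp: a pale wooden block 60 (x) x 28 (y) x 18 mm high with its rubber face underneath and an upright black knob on top; the whole is 62 mm high. The knob is round, 26 mm across from 38 to 56 mm above the stamp's underside; below it a 16 mm neck. This point lies on the knob's axis half-way up (31 mm above the underside); z up, x along the block. It stands on the table, any yaw. About 60 g.
- stamp_b_center (a point): Second, identical rubber hand stamp: a pale wooden block 60 (x) x 28 (y) x 18 mm high with its rubber face underneath and an upright black knob on top; the whole is 62 mm high. The knob is round, 26 mm across from 38 to 56 mm above the stamp's underside; below it a 16 mm neck. This point lies on the knob's axis half-way up (31 mm above the underside); z up, x along the block. It stands on the table, any yaw. About 60 g.
- carton_a_center (a point): First closed yellow carton of staples with a small grey patch on top and a white band near one end, 70 (x) x 36 (y) x 28 mm high, lying flat; this point is its centre, 14 mm above its underside; z up, x along its length; any yaw. About 110 g.
- carton_b_center (a point): Second, identical closed yellow carton of staples with a small grey patch on top and a white band near one end, 70 (x) x 36 (y) x 28 mm high, lying flat; this point is its centre, 14 mm above its underside; z up, x along its length; any yaw. About 110 g.
- tape_center (a point): Roll of amber-coloured adhesive tape lying flat: a ring 52 mm across, 25 mm high, with a 25 mm hole; this point is its centre, 12.5 mm above its underside; z is its axis. About 50 g.
- tray_red_in (a point): Fixed open red tray, outside 175 (x) x 135 (y) x 28 mm high, walls and floor 4 mm thick (inside 167 x 127 mm, 24 mm deep). This point is the centre of its inner floor, 4 mm above the table; z up, x along the longer side (pointing roughly away from the robot). It is the place for the two stamps.
- tray_green_in (a point): Fixed open green tray, outside 175 (x) x 135 (y) x 28 mm high, walls and floor 4 mm thick (inside 167 x 127 mm, 24 mm deep). This point is the centre of its inner floor, 4 mm above the table; z up, x along the longer side (pointing roughly away from the robot). It is the place for the two cartons of staples.
- tray_blue_in (a point): Fixed open blue tray, outside 175 (x) x 135 (y) x 28 mm high, walls and floor 4 mm thick (inside 167 x 127 mm, 24 mm deep). This point is the centre of its inner floor, 4 mm above the table; z up, x along the longer side (pointing roughly away from the robot). It is the place for the roll of tape.
- stapler: Loose bystander, to be left alone: small stapler, orange on top, black below, 95 (x) x 30 (y) x 43 mm high; origin at the centre of its underside, x along its length.
- pencup: Loose bystander, to be left alone: dark steel pen cup 72 mm across and 95 mm high, with four pens and pencils in it that rise to 142 mm; origin at the centre of its underside.
Things that resemble listed ones, but are neither listed nor needed, are in the scene too. Leave any turquoise look-alike of the part that bears stamp_a_center alone. Leave any turquoise look-alike of the part that bears carton_a_center alone.

How it is judged:
By the outcome, as a careful person would: the job done as asked, in the order asked, and still so for the second after the job is handed in, with the robot touching nothing.
It also fails if it takes over 144 s, if anything falls off the work surface, if the arm or the gripper's body presses on something with over 40 N, if the wrist force passes 120 N, or if a joint passes its speed limit or range.

ROBOT

A 6-joint arm with a two-finger parallel gripper is mounted at the origin on the work surface. World frame = base frame: x ahead of the robot, y to its left, z up, the work surface at z = 0. Lengths are in m, angles in rad, forces in N, time in s.
With the tool pointing down it reaches from about 0.275 to 0.725 m from the base axis. Payload 5.6 kg.
Tool frame: the origin (TCP) lies on the mounting face of the last link; the fingertips stand 173 mm ahead of it and the grasp point (between the pads) lies 155 mm ahead of it; z points along the fingers, y is the line along which they close (so a half turn about z gives the same grasp; the last joint's range is limited). The gripper opens to 85 mm and grips with 20 to 120 N. Pads are 22 mm wide; open, the fingers measure 114 mm over their backs; the gripper's body (76 mm by 85 mm) begins 54 mm behind the grasp point. The pads swing forward as they close: fully open they stand 13 mm farther back than shut.
Start: joints at [1.526, 0.255, 0.108, 0, -1.424, -0.285], TCP at [0.178, 0.52, 0.405] pointing down, gripper open.
Joint ranges: [-2.95, 2.95], [-1.21, 1.97], [-1.09, 1.5], [-2.87, 1.71], [-2.94, -0.07], [-3.05, 3.05]. Speed limits (rad/s): [2.57, 2.57, 3.14, 3.14, 3.14, 3.14].

INTERFACE

Orientations are given as a rotation vector (axis times angle).
In Python, from plant import arm gives the robot as it stands. The module is installed in compiled form; this text tells all that it offers.
- The arm moves only by the tool step_arm, never from a script. Its argument "series" is one flat list of numbers, 7 for each row, row after row: the shift along the tool's x, y, z in mm, then the turn, a rotation vector about the tool's x, y, z in rad, then the opening, from 0 (shut) to 1 (fully open). In form: [x, y, z, wx, wy, wz, jaw, x, y, z, wx, wy, wz, jaw, ...]. A call has 1 to 10 rows; each row shifts and turns the commanded pose from where the row before left it, along the tool's axes as they then stand; what a row does not reach is not made up. A row lasts 1/8 s, in which the tool goes at most 62.5 mm and 10.7 degrees, less where a joint would pass 70% of its speed; a pose out of reach is approached as far as the arm can. A call is refused whole if a number of a shift passes 62.5 or a number of a turn 0.188, either way. A call with a gripper value outside its range is refused whole. The fingers move at their own pace and stop on an object; "force" is the grip in N (left out, the last holds). Time passes only in rows, so rows that do not move let the fingers close. It gives the time, the measured TCP pose, the force, the opening and the grip force at its end, in the units of the state.
- arm.sense(): the state, without advancing time (a new reading comes with each control period).
- arm.capture(name): name is "scene" or "top"; returns the picture (420x560x3 uint8, red, green, blue); there is no depth.
- arm.camera_info(name): a dict with "intrinsics" (3x3 intrinsics, pixels), "k1" (the pictures are not rectified: a ray, as slopes to the right and down, at radius r is drawn at 1 + k1 r^2 times it, then the intrinsics apply), "R" (3x3) and "t" (3): a world point X has camera coordinates R X + t. Camera axes: x right, y down, z forward; pixel columns grow to the right and rows downward; lengths in m; the calibration is good to about 2 mm. A picture is of the moment at which its call begins. camera_info takes no time and is no camera call.
- arm.sign_off(): hands the job in; it is judged then, once.
Trained networks look in the newest picture that a camera, given by its name, has taken for a name from the list of things; names that differ only in an ending like _2 or _b are one class to them, and where a whole thing is asked for, a point or a joint stands for the part that bears it (a point fixed in the world has none). Each returns a list of dicts, best first, with "p" (0 to 1); they miss things now and then, are a little off and sometimes report something else, mostly with a low value. They report only what shows in the picture. A call takes as long as a camera call. They do not tell look-alikes from the thing itself.
- arm.recognise(camera, name): "box" ([left, top, right, bottom] in pixels, round what is visible of it).
- arm.outline_of(camera, name): "pixels" (420x560 bool, what is visible of it) and "box" ([left, top, right, bottom] in pixels, round what is visible of it).
- arm.tip_of(camera, name): "pixel" ([row, column] in pixels: a listed point, or the origin of a listed thing).
The state is a dict: "clock": time; "joint_positions": joint angles; "joint_velocities": joint speeds; "joint_efforts": joint torques, N m; "tool_pos": TCP position; "orientation": TCP orientation; "force": force on the tool from outside, world axes, zero at the start; "torque": the same for the moment, N m; "finger_gap": finger opening in m; "finger_force": force on a finger pad.
Only numpy, scipy, OpenCV 4.12 (cv2) and the standard library are available. Lean on these libraries where they do the work, as an engineer would, in place of code of your own. Each camera call takes 0.05 s, during which the arm holds its last target. There are 200 camera calls.

## Working session

There is one attempt and no reset: what is moved stays moved. The work goes in short steps, Python scripts to look and compute and a tool call to move; the robot and the scene stay as the last step left them, time stands still between calls to the robot, and variables do not carry over. Pictures are saved under pics/ and viewed, at most 14 in all, crops included, and the job is handed in when it is done.

Besides the shell and the picture viewer there is one more tool, called after "Emit:" as name(argument=value, ...) on one line, values as JSON. step_arm: Moves the arm, as the interface text tells. Its arguments: {"type":"object","properties":{"series":{"type":"array","items":{"type":"number"}},"force":{"type":"number"}},"required":["series"]}

```bash
mkdir -p pics; cat > h.py <<'E'
import numpy as np, cv2
from plant import arm
def ray(cam,u,v):
    c=arm.camera_info(cam);K=np.array(c["intrinsics"]);R=np.array(c["R"]);t=np.array(c["t"])
    d=np.array([(u-K[0,2])/K[0,0],(v-K[1,2])/K[1,1]]);s=d.copy()
    for _ in range(30): s=d/(1+c["k1"]*(s@s))
    return -R.T@t, R.T@np.array([s[0],s[1],1])
def at(cam,u,v,z):
    o,d=ray(cam,u,v); return o+d*(z-o[2])/d[2]
def proj(cam,X):
    c=arm.camera_info(cam);K=np.array(c["intrinsics"]);p=np.array(c["R"])@np.array(X)+np.array(c["t"])
    s=p[:2]/p[2]; s=s*(1+c["k1"]*(s@s)); return K[0,0]*s[0]+K[0,2],K[1,1]*s[1]+K[1,2]
def shot(cam,name):
    im=arm.capture(cam); cv2.imwrite("pics/"+name,cv2.cvtColor(im,cv2.COLOR_RGB2BGR)); return im
E
python3 - <<'E'
from h import *
for c in("top","scene"):
    shot(c,c+"0.png"); i=arm.camera_info(c); print(c,-np.array(i["R"]).T@np.array(i["t"]))
H=dict(stamp_a_center=.031,carton_a_center=.014,tape_center=.0125,tray_red_in=.004,tray_green_in=.004,tray_blue_in=.004,stapler=0,pencup=0)
for n,z in H.items():
    for c in("top","scene"):
        for d in arm.tip_of(c,n):
            if d["p"]>.2:
                r,q=d["pixel"]; print(n,c,round(d["p"],2),round(r),round(q),at(c,q,r,z)[:2].round(4))
s=arm.sense();print(s["tool_pos"],s["orientation"],s["clock"])
E
```

```text
top [0.28200698 0.05850271 1.28654526]
scene [1.10803269 0.46200532 0.69784407]
stamp_a_center top 0.64 205 168 [0.481 0.401]
stamp_a_center top 0.61 194 136 [0.513  0.5038]
stamp_a_center scene 0.62 315 463 [0.5237 0.5115]
carton_a_center top 0.76 253 317 [ 0.3433 -0.0643]
carton_a_center top 0.69 231 344 [ 0.4131 -0.1471]
carton_a_center scene 0.75 183 230 [ 0.4255 -0.148 ]
tape_center top 0.55 222 300 [ 0.4383 -0.0113]
tape_center scene 0.53 205 268 [ 0.4418 -0.0099]
tape_center scene 0.26 293 299 [0.639  0.2052]
tray_red_in top 0.65 165 304 [ 0.6269 -0.0193]
tray_red_in top 0.6 166 361 [ 0.6283 -0.2073]
tray_red_in scene 0.85 249 227 [ 0.6165 -0.0037]
tray_green_in top 0.74 167 360 [ 0.6252 -0.204 ]
tray_green_in scene 0.83 219 161 [ 0.6296 -0.207 ]
tray_green_in scene 0.74 166 151 [ 0.4801 -0.4053]
tray_blue_in top 0.89 160 237 [0.6359 0.1967]
tray_blue_in scene 0.58 291 299 [0.6306 0.1997]
stapler top 0.72 252 386 [ 0.351  -0.2835]
stapler top 0.69 210 423 [ 0.4902 -0.4082]
stapler top 0.56 160 236 [0.6369 0.2013]
stapler scene 0.69 170 152 [ 0.4902 -0.3926]
pencup top 0.61 248 385 [ 0.3642 -0.2825]
pencup scene 0.87 161 207 [ 0.3613 -0.2899]
pencup scene 0.53 218 162 [ 0.6231 -0.2128]
pencup scene 0.21 168 151 [ 0.4837 -0.4004]
[0.1780878  0.52034776 0.40470064] [-3.09893284e+00  5.15743710e-01  7.08780514e-05] 0.9
```

View pics/top0.png

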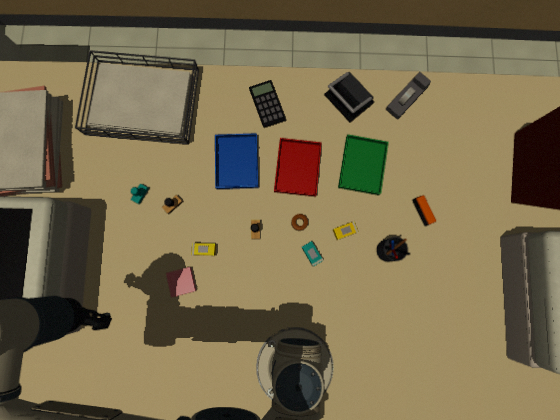

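View pics/scene0.png

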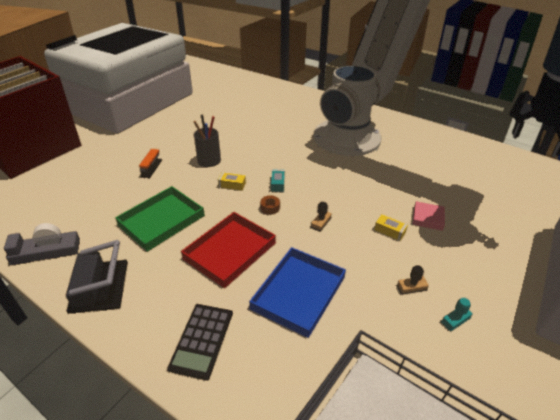

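Candidates (top view, col,row):
- Stamps: wooden (172,204) and (256,229). The turquoise one at (139,193) is to be left.
- Cartons: yellow (204,249) and (345,230). The turquoise one at (313,253) is to be left.
- Tape: (300,222).
- Trays: blue (237,160), red (299,166), green (363,164).

I'll check these in a close crop and measure yaw.

```bash
python3 - <<'E'
from h import *
im=cv2.imread("pics/top0.png"); sc=cv2.imread("pics/scene0.png")
a=cv2.resize(im[180:270,125:225],(400,360),interpolation=3);b=cv2.resize(im[180:270,240:340],(400,360),interpolation=3)
c=cv2.resize(sc[190:250,290:360],(400,230));d=cv2.resize(sc[250:310,380:450],(400,230))
cv2.imwrite("pics/crop1.png",np.vstack([np.hstack([a,b]),np.hstack([d,c])]))
def mask(cam,im,lo,hi):
    return cv2.inRange(cv2.cvtColor(im,cv2.COLOR_BGR2HSV),lo,hi)
def comps(m,amin):
    n,l,st,ce=cv2.connectedComponentsWithStats(m); return [(l==i) for i in range(1,n) if st[i,4]>amin]
def rep(n,cam,M,z):
    v,u=np.nonzero(M); P=np.array([at(cam,x,y,z)[:2] for x,y in zip(u,v)],np.float32)
    r=cv2.minAreaRect(P*1000); bx=cv2.boxPoints(r); e=[bx[1]-bx[0],bx[2]-bx[1]]; e=max(e,key=np.linalg.norm)
    print(n,cam,u.mean().round(),v.mean().round(),"c",np.round(r[0],1),"size",np.round(r[1],1),"yaw",round(np.degrees(np.arctan2(e[1],e[0]))%180,1))
for cam,I in(("top",im),("scene",sc)):
    k=np.ones((5,5),np.uint8)
    for M in comps(cv2.morphologyEx(mask(cam,I,(22,120,110),(34,255,255)),cv2.MORPH_CLOSE,k),60): rep("carton",cam,M,.028 if cam=="top" else .02)
    for n,(lo,hi) in dict(red=((0,180,60),(6,255,255)),green=((50,150,30),(75,255,255)),blue=((105,150,50),(125,255,255))).items():
        for M in comps(mask(cam,I,lo,hi),700): rep(n,cam,M,.028)
    for n in("stamp_a_center","tape_center","carton_a_center"):
        for d in arm.outline_of(cam,n):
            if d["p"]>.2: rep(n+" %.2f"%d["p"],cam,d["pixels"],dict(s=.012,t=.025,c=.028)[n[0]])
E
```

```text
carton top 345.0 230.0 c [ 415.  -149.7] size [39.1 74.8] yaw 111.7
carton top 203.0 249.0 c [346.7 288.5] size [36.7 70.5] yaw 91.3
red top 298.0 167.0 c [615.    1.2] size [134.5 176.5] yaw 175.0Traceback (most recent call last):
  File "<stdin>", line 18, in <module>
  File "<stdin>", line 11, in rep
  File "h.py", line 9, in at
    o,d=ray(cam,u,v); return o+d*(z-o[2])/d[2]
        ~~~^^^^^^^^^
  File "h.py", line 4, in ray
    c=arm.camera_info(cam);K=np.array(c["intrinsics"]);R=np.array(c["R"]);t=np.array(c["t"])
ValueError: time passes only in moves, steps and waits
```

View pics/crop1.png

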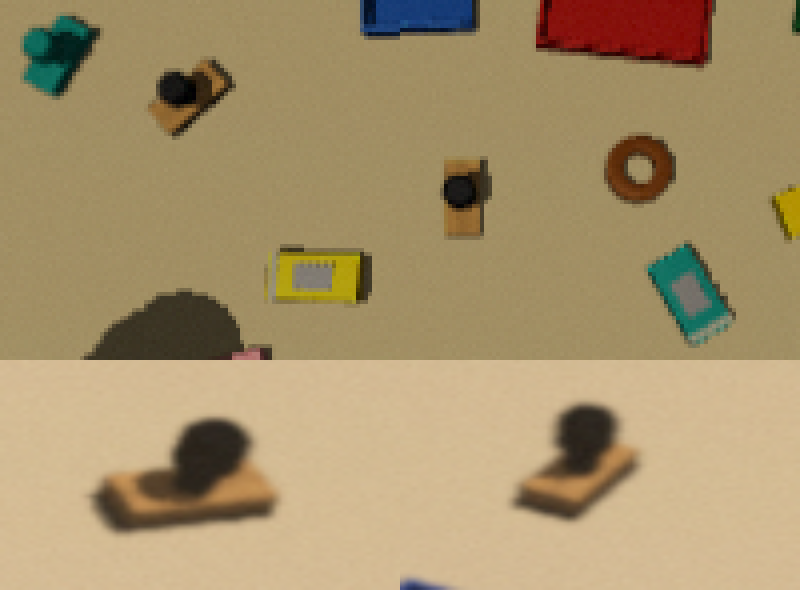

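The crop shows the two wooden stamps upright at (172,204) and (256,229). The turquoise ones are distinct from them. The script called camera_info too often, so I'll cache it.

```bash
sed -i 's/^from plant import arm/from plant import arm\nfrom functools import lru_cache\n@lru_cache(None)\ndef info(c): return arm.camera_info(c)/; s/c=arm.camera_info(cam)/c=info(cam)/' h.py
cat >> h.py <<'E'
def comps(im,lo,hi,amin,k=5):
    m=cv2.inRange(cv2.cvtColor(im,cv2.COLOR_BGR2HSV),lo,hi); m=cv2.morphologyEx(m,cv2.MORPH_CLOSE,np.ones((k,k),np.uint8))
    n,l,st,ce=cv2.connectedComponentsWithStats(m); return [(l==i) for i in range(1,n) if st[i,4]>amin]
def rep(n,cam,M,z):
    v,u=np.nonzero(M); P=np.array([at(cam,x,y,z)[:2] for x,y in zip(u,v)],np.float32)
    r=cv2.minAreaRect(P*1000); bx=cv2.boxPoints(r); e=[bx[1]-bx[0],bx[2]-bx[1]]; e=max(e,key=np.linalg.norm)
    print(n,cam,u.mean().round(1),v.mean().round(1),"mean",(P.mean(0)*1000).round(1),"rect",np.round(r[0],1),"size",np.round(r[1],1),"yaw",round(np.degrees(np.arctan2(e[1],e[0]))%180,1))
E
python3 - <<'E'
from h import *
for cam in("top","scene"):
    I=cv2.imread("pics/%s0.png"%cam)
    if cam=="scene": print("hsv wood",cv2.cvtColor(I,cv2.COLOR_BGR2HSV)[283,407])
    else: print("hsv wood",cv2.cvtColor(I,cv2.COLOR_BGR2HSV)[235,256],cv2.cvtColor(I,cv2.COLOR_BGR2HSV)[240,280])
    for M in comps(I,(22,120,110),(34,255,255),60): rep("carton",cam,M,.028 if cam=="top" else .02)
    for n,(lo,hi) in dict(red=((0,180,60),(6,255,255)),green=((50,150,30),(75,255,255)),blue=((105,150,50),(125,255,255))).items():
        for M in comps(I,lo,hi,700): rep(n,cam,M,.028)
    J=I.copy()
    if cam=="top": J[:185]=0;J[265:]=0;J[:,:155]=0;J[:,320:]=0
    else: J[:190]=0;J[310:]=0;J[:,:255]=0;J[:,445:]=0
    for M in comps(J,(0,0,0),(180,255,60),15,1): rep("knob",cam,M,.056)
    for M in comps(J,(8,125,70),(21,255,255),25,1): rep("wood/tape",cam,M,.018)
    for n in("stamp_a_center","tape_center","carton_a_center"):
        for d in arm.outline_of(cam,n) if (arm.capture(cam) is not None) else []:
            if d["p"]>.2: rep(n+" %.2f"%d["p"],cam,d["pixels"],dict(s=.018,t=.025,c=.028)[n[0]])
E
```

```text
hsv wood [ 18 171 143] [ 21  96 160]
carton top 344.9 230.2 mean [ 414.7 -149.3] rect [ 415.  -149.7] size [39.1 74.8] yaw 111.7
carton top 202.6 249.0 mean [346.7 288.1] rect [346.7 288.5] size [36.7 70.5] yaw 91.3
red top 297.5 166.6 mean [614.4   1.6] rect [615.    1.2] size [134.5 176.5] yaw 175.0
green top 362.8 164.4 mean [ 627.3 -207.3] rect [ 628.1 -207.3] size [134.6 176.9] yaw 170.8
blue top 236.1 160.3 mean [629.8 197.1] rect [629.6 197.2] size [175.8 133.3] yaw 2.8
knob top 281.9 208.7 mean [492.6  44.7] rect [518.6  34.6] size [1347.5 1903.2] yaw 92.0
knob top 242.5 187.0 mean [537.5 170.8] rect [537.6 170.8] size [ 3.  64.5] yaw 94.2
knob top 172.3 202.3 mean [484.8 382.7] rect [486.4 383.3] size [39.2 55.1] yaw 134.0
knob top 256.2 226.7 mean [416.  124.9] rect [416.8 123.9] size [25.9 36.5] yaw 118.2
knob top 215.2 249.2 mean [345.6 245.3] rect [346.  244.8] size [ 5.6 30.2] yaw 176.4
wood/tape top 177.4 198.6 mean [503.1 377.7] rect [501.3 379.3] size [27.4 15.4] yaw 48.1
wood/tape top 167.5 208.0 mean [472.4 406.6] rect [470.4 406.2] size [37.9 21.9] yaw 84.2
wood/t
[... 1896 characters left out ...]
e 412.6 285.0 mean [494.4 398.6] rect [492.4 397.6] size [32.6 63.2] yaw 135.0
stamp_a_center 0.72 scene 413.3 281.3 mean [483.7 396.4] rect [482.3 400.6] size [54.  95.8] yaw 169.4
stamp_a_center 0.63 scene 457.7 314.3 mean [516.6 502.7] rect [514.6 505.5] size [39.  91.7] yaw 167.5
tape_center 0.91 scene 270.4 205.1 mean [451.    5.2] rect [449.8   5.1] size [79.1 48.7] yaw 35.3
tape_center 0.65 scene 232.0 181.1 mean [ 425.5 -139.1] rect [ 425.2 -139.9] size [69.  79.3] yaw 112.3
carton_a_center 0.71 scene 277.6 180.3 mean [356.3 -35.7] rect [355.1 -38.1] size [100.9  37.6] yaw 32.9
carton_a_center 0.56 scene 231.7 180.7 mean [ 427.3 -138.3] rect [ 427.7 -139.1] size [71.9 75.6] yaw 114.0
```

Emit:
step_arm(series=[0,0,0,0,0,-0.165,1,0,0,0,0,0,-0.165,1,38.5,16,15,0,0,0,1,38.5,16,15,0,0,0,1,38.5,16,15,0,0,0,1,38.5,16,15,0,0,0,1,38.5,16,15,0,0,0,1,38.5,16,15,0,0,0,1,38.5,16,15,0,0,0,1,38.5,16,15,0,0,0,1], force=30)

```text
clock: 2.75
tool_pos: [0.4874, 0.3918, 0.2842]
orientation: [-3.141, -0.001, -0.0]
force: [-0.9, 0.7, -0.3]
finger_gap: 0.0852
finger_force: 0.0
```

```bash
cat >> h.py <<'E'
from scipy.spatial.transform import Rotation as Ro
def go(x,y,z,head=None,mm=None):
    "tool-frame shift to grasp point (x,y,z) mm, after turning to heading (deg)"
    s=arm.sense(); R=Ro.from_rotvec(s["orientation"]); M=R.as_matrix(); h=np.degrees(np.arctan2(M[1,0],M[0,0]))
    g=np.array(s["tool_pos"])*1000+M[:,2]*155
    turn=0
    if head is not None: turn=-np.radians((head-h+180)%360-180)
    M2=M@Ro.from_rotvec([0,0,turn]).as_matrix()
    print("t",round(s["clock"],2),"grasp",g.round(1),"head",h.round(1),"tilt",M[:2,2].round(4),"gap",round(s["finger_gap"]*1000,1),"F",round(s["finger_force"],1),"turn",round(turn,3),"shift",(M2.T@(np.array([x,y,z])-g)).round(1))
E
sleep 1; python3 -c "
from h import *
shot('scene','s1.png')
go(486,392,47,0)"
```

```text
t 2.8 grasp [490.2 388.9 126.5] head -0.2 tilt [-0.0014 -0.0035] gap 85.4 F 0.0 turn -0.003 shift [-4.1 -3.4 79.4]
```

Emit:
step_arm(series=[0,0,27,0,0,0,1,0,0,27,0,0,0,1,0,0,28,0,0,0,1,0,0,0,0,0,0,1])

```text
clock: 3.3
tool_pos: [0.4855, 0.3917, 0.2004]
orientation: [3.138, -0.0, -0.005]
force: [-0.1, 0.1, 0.2]
finger_gap: 0.085
finger_force: 0.0
```

```bash
python3 -c "
from h import *
a=shot('scene','s2.png')[210:330,350:500]; b=shot('top','t2.png')[160:250,110:230]
cv2.imwrite('pics/c2.png',cv2.cvtColor(np.hstack([cv2.resize(a,(400,300)),cv2.resize(b,(400,300))]),4))
go(486,392,47,0)"
```

```text
t 3.4 grasp [486.6 392.8  48.6] head 0.0 tilt [0.001  0.0003] gap 85.4 F 0.0 turn 0.001 shift [-0.6  0.8  1.6]
```

View pics/c2.png

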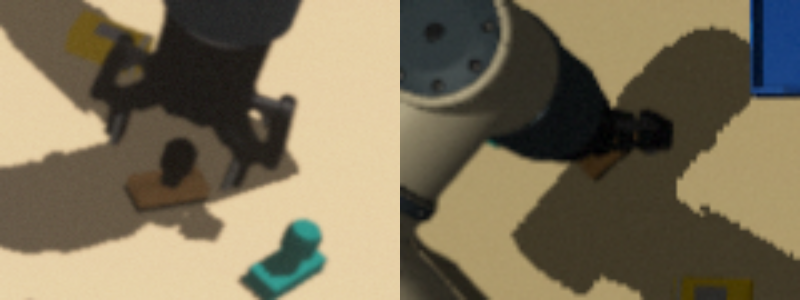

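The fingers straddle the wooden stamp's knob. It sits at about (178,155) in the left half of the crop, mid-way between the pads. Closing now.

Emit:
step_arm(series=[0,0,0,0,0,0,0,0,0,0,0,0,0,0,0,0,0,0,0,0,0,0,0,0,0,0,0,0,0,0,0,0,0,0,0,0,0,0,0,0,0,0])

```text
clock: 4.15
tool_pos: [0.4863, 0.3926, 0.2032]
orientation: [-3.141, -0.001, -0.001]
force: [-0.3, 1.2, 3.8]
finger_gap: 0.025
finger_force: 29.5
```

Emit:
step_arm(series=[0,0,-25,0,0,0,0,0,0,-30,0,0,0,0,0,0,-25,0,0,0,0,24,57,0,0,0,0,0,24,57,0,0,0,0,0,24,57,0,0,0,0,0,24,57,0,0,0,0,0,24,57,0,0,0,0,0,24,57,0,0,0,0,0,24,52,0,0,0,0,0])

```text
clock: 5.4
tool_pos: [0.6544, -0.0036, 0.2819]
orientation: [-3.141, 0.0, 0.002]
force: [0.3, -0.0, -1.8]
finger_gap: 0.0249
finger_force: 29.7
```

```bash
python3 -c "
from h import *
a=shot('scene','s3.png')[130:310,130:370]
cv2.imwrite('pics/c3.png',cv2.cvtColor(cv2.resize(a,(720,540)),4))
go(654,-2,52,0)"
```

```text
t 5.45 grasp [656.  -10.1 126.5] head -0.3 tilt [-0.0014 -0.0029] gap 25.5 F 29.8 turn -0.004 shift [-1.9 -8.3 74.5]
```

View pics/c3.png

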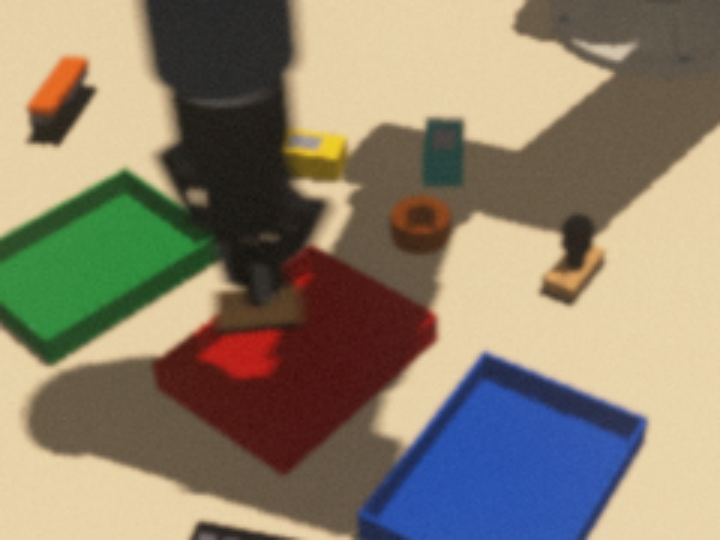

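Emit:
step_arm(series=[0,0,20,0,0,0,0,0,0,25,0,0,0,0,0,0,20,0,0,0,0,0,0,6,0,0,0,0,0,0,4,0,0,0,0,0,0,0,0,0,0,0])

```text
clock: 6.2
tool_pos: [0.6544, -0.0015, 0.2082]
orientation: [-3.142, -0.0, -0.001]
force: [-0.1, 0.7, -0.7]
finger_gap: 0.0249
finger_force: 29.8
```

Emit:
step_arm(series=[0,0,1,0,0,0,0,0,0,0.5,0,0,0,0.2,0,0,0,0,0,0,0.5,0,0,0,0,0,0,0.8,0,0,0,0,0,0,0.8,0,0,0,0,0,0,0.8,0,0,-20,0,0,0,0.8,0,0,-30,0,0,0,0.8,0,0,-30,0,0,0,0.8])

```text
clock: 7.32
tool_pos: [0.6541, -0.0016, 0.2869]
orientation: [3.141, 0.0, -0.001]
force: [1.3, -0.1, -0.4]
finger_gap: 0.0681
finger_force: 0.0
```

Emit:
step_arm(series=[-40,-22,0,0,0,0,1,-40,-22,0,0,0,0,1,-40,-22,0,0,0,0,1,-40,-22,0,0,0,0,1,-40,-22,0,0,0,0,1,-39,-23,0,0,0,0,1,0,0,28,0,0,0,1,0,0,28,0,0,0,1,0,0,28,0,0,0,1,0,0,0,0,0,0,1])

```text
clock: 8.57
tool_pos: [0.4144, 0.1309, 0.2009]
orientation: [3.139, 0.0, -0.005]
force: [-0.3, 0.2, -0.2]
finger_gap: 0.0852
finger_force: 0.0
```

```bash
python3 -c "
from h import *
a=shot('scene','s4.png')[160:310,160:360]
cv2.imwrite('pics/c4.png',cv2.cvtColor(cv2.resize(a,(720,540)),4))
go(415,131,47,0)"
```

```text
t 8.62 grasp [415.  131.1  47.2] head 0.0 tilt [-0.0009 -0.0012] gap 85.1 F 0.0 turn 0.0 shift [0.  0.1 0.2]
```

View pics/c4.png

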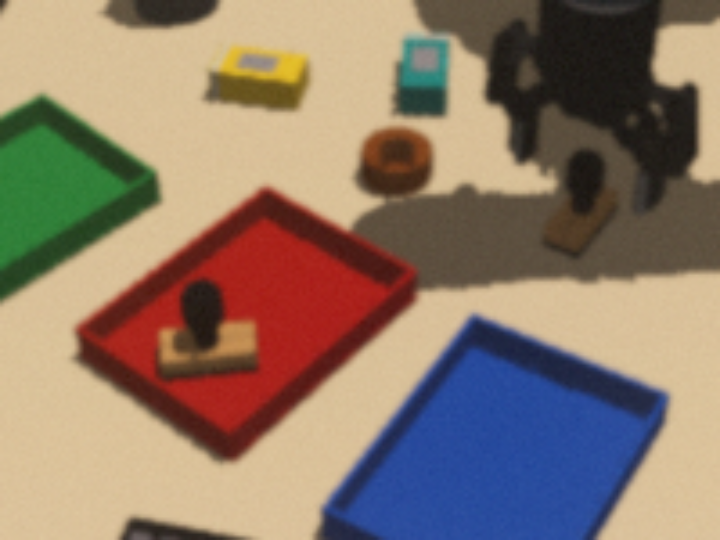

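Stamp A stands flat in the red tray at about (205,330) in the crop. The fingers straddle stamp B's knob at (585,175).

Emit:
step_arm(series=[0,0,0,0,0,0,0,0,0,0,0,0,0,0,0,0,0,0,0,0,0,0,0,0,0,0,0,0,0,0,0,0,0,0,0,0,0,0,0,0,0,0,0,0,-25,0,0,0,0,0,0,-30,0,0,0,0,0,0,-25,0,0,0,0])

```text
clock: 9.75
tool_pos: [0.4151, 0.1314, 0.283]
orientation: [-3.141, -0.0, 0.0]
force: [0.6, 0.4, -1.8]
finger_gap: 0.025
finger_force: 29.8
```

Emit:
step_arm(series=[40,31.5,0,0,0,0,0,39,31.5,0,0,0,0,0,39,31.5,0,0,0,0,0,40,31.5,0,0,0,0,0,0,0,20,0,0,0,0,0,0,25,0,0,0,0,0,0,20,0,0,0,0,0,0,6,0,0,0,0,0,0,4,0,0,0,0,0,0,0.5,0,0,0,0])

```text
clock: 11.0
tool_pos: [0.5734, 0.0055, 0.2071]
orientation: [-3.141, -0.001, -0.001]
force: [0.5, -0.3, -0.3]
finger_gap: 0.0249
finger_force: 29.8
```

Emit:
step_arm(series=[0,0,0,0,0,0,0.2,0,0,0,0,0,0,0.5,0,0,0,0,0,0,0.8,0,0,0,0,0,0,0.8,0,0,0,0,0,0,0.8,0,0,-20,0,0,0,0.8,0,0,-30,0,0,0,0.8,0,0,-30,0,0,0,0.8])

```text
clock: 12.0
tool_pos: [0.5731, 0.0054, 0.2875]
orientation: [3.141, 0.0, -0.001]
force: [0.5, 1.0, -0.3]
finger_gap: 0.0685
finger_force: 0.0
```

Emit:
step_arm(series=[-32,-41,0,0,0,0,1,-32,-41,0,0,0,0,1,-32,-41,0,0,0,0,1,-32,-41,0,0,0,0,1,-32,-41,0,0,0,0,1,-32,-40,0,0,0,0,1,-33,-40,0,0,0,0,1,0,0,0,0,0,0.175,1,0,0,0,0,0,0.175,1,0,0,0,0,0,0.175,1])

```text
clock: 13.25
tool_pos: [0.3479, 0.2906, 0.2868]
orientation: [-3.032, 0.823, -0.0]
force: [-0.4, 0.5, -0.9]
finger_gap: 0.0854
finger_force: 0.0
```

Emit:
step_arm(series=[0,0,0,0,0,0.175,1,0,0,0,0,0,0.175,1,0,0,0,0,0,0.175,1,0,0,0,0,0,0.175,1,0,0,0,0,0,0.175,1,0,0,0,0,0,0.17,1,0,0,0,0,0,0,1])

```text
clock: 14.12
tool_pos: [0.3481, 0.2904, 0.2867]
orientation: [-2.224, 2.219, 0.0]
force: [0.7, 0.5, -0.8]
finger_gap: 0.0856
finger_force: 0.0
```

```bash
python3 -c "
from h import *
sc=shot('scene','s5.png');a=sc[180:310,170:430]; b=shot('top','t5.png')[120:270,140:400]
cv2.imwrite('pics/c5.png',cv2.cvtColor(np.hstack([cv2.resize(a,(400,200)),cv2.resize(b,(400,200))]),4))
go(348,290,22,-90)
I=cv2.imread('pics/s5.png')
for M in comps(I,(22,120,110),(34,255,255),60): rep('carton','scene',M,.02)"
```

```text
t 14.22 grasp [348.1 290.4 131.7] head -89.7 tilt [0.0001 0.0001] gap 85.3 F 0.0 turn 0.005 shift [  0.4   0.2 109.7]
carton scene 233.4 178.3 mean [ 407.9 -148.5] rect [ 414.1 -146.2] size [59.2 70.7] yaw 108.1
carton scene 400.1 227.9 mean [342.8 311.9] rect [343.4 316. ] size [32.8 41.7] yaw 159.3
```

View pics/c5.png

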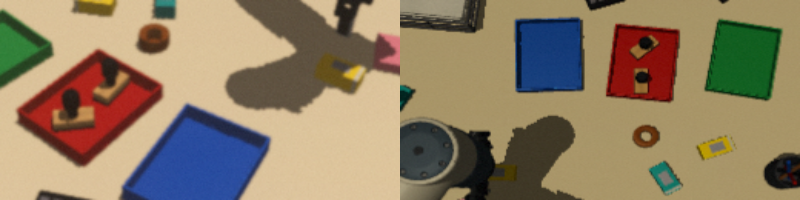

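Both stamps stand in the red tray. Next is carton A.

Emit:
step_arm(series=[0,0,30,0,0,0,1,0,0,30,0,0,0,1,0,0,30,0,0,0,1,0,0,21,0,0,0,1,0,0,0,0,0,0,0,0,0,0,0,0,0,0,0,0,0,0,0,0,0,0,0,0,0,0,0,0,0,0,0,0,0,0,0], force=40)

```text
clock: 15.35
tool_pos: [0.3485, 0.291, 0.1769]
orientation: [-2.222, 2.218, 0.0]
force: [-0.4, 0.0, 6.8]
finger_gap: 0.0355
finger_force: 41.8
```

Emit:
step_arm(series=[0,0,-25,0,0,0,0,0,0,-30,0,0,0,0,0,0,-30,0,0,0,0,0,0,-25,0,0,0,0,46,-29,0,0,0,0,0,46,-29,0,0,0,0,0,46,-29,0,0,0,0,0,46,-29,0,0,0,0,0,46,-29,0,0,0,0,0,46,-29,0,0,0,0,0])

```text
clock: 16.6
tool_pos: [0.523, 0.0129, 0.2858]
orientation: [-2.222, 2.22, 0.0]
force: [1.0, 1.0, -1.0]
finger_gap: 0.0354
finger_force: 41.0
```

Emit:
step_arm(series=[46,-29,0,0,0,0,0,46,-29,0,0,0,0,0,46,-29,0,0,0,0,0,46,-29,0,0,0,0,0,43,-27,0,0,0,0,0,0,0,0,0,0,0.16,0,0,0,0,0,0,0,0])

```text
clock: 17.48
tool_pos: [0.6655, -0.2128, 0.2849]
orientation: [2.038, -2.39, -0.002]
force: [0.4, 0.1, -0.6]
finger_gap: 0.0351
finger_force: 41.0
```

```bash
python3 -c "
from h import *
a=shot('scene','s6.png')[120:280,90:290]
cv2.imwrite('pics/c6.png',cv2.cvtColor(cv2.resize(a,(720,540)),4))
go(665.5,-213,25.7,-99.2)"
```

```text
t 17.52 grasp [ 665.3 -212.2  130.3] head -98.9 tilt [-0.0008  0.0004] gap 35.3 F 41.0 turn 0.005 shift [  0.8  -0.4 104.6]
```

View pics/c6.png

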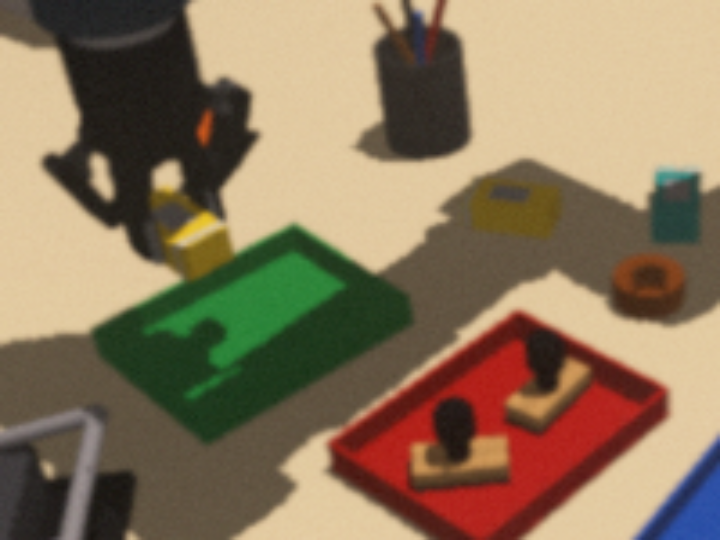

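```bash
python3 -c "
from h import *
I=cv2.imread('pics/s6.png')[160:215,105:180]
cv2.imwrite('pics/c7.png',cv2.resize(I,(750,550),interpolation=2))
for z in (130,116):
  for dx,dy in((-18,-35),(18,-35),(18,35),(-18,35)):
    a=np.radians(-9.2);u,v=proj('scene',[.6655+(dx*np.cos(a)-dy*np.sin(a))/1e3,-.213+(dx*np.sin(a)+dy*np.cos(a))/1e3,(z+8-2)/1e3]);print(z,dx,dy,round((u-105)*10),round((v-160)*10))"
```

```text
130 -18 -35 312 144
130 18 -35 179 212
130 18 35 344 340
130 -18 35 480 267
116 -18 -35 325 192
116 18 -35 193 260
116 18 35 357 389
116 -18 35 492 316
```

View pics/c7.png

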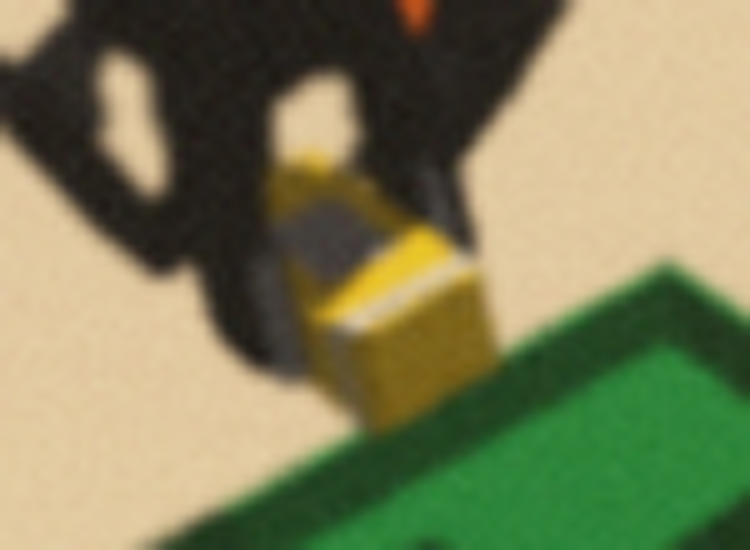

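The carton hangs level: its top corners at (312,150), (345,330) and (475,262) match the prediction within 1 px. Lowering now.

Emit:
step_arm(series=[0,0,30,0,0,0,0,0,0,30,0,0,0,0,0,0,25,0,0,0,0,0,0,10,0,0,0,0,0,0,6,0,0,0,0,0,0,3.5,0,0,0,0,0,0,0,0,0,0,0])

```text
clock: 18.4
tool_pos: [0.6658, -0.2123, 0.1818]
orientation: [-2.038, 2.39, -0.001]
force: [0.5, -0.2, -1.1]
finger_gap: 0.0353
finger_force: 41.0
```

Emit:
step_arm(series=[0,0,1,0,0,0,0,0,0,0,0,0,0,0.5,0,0,0,0,0,0,0.6,0,0,0,0,0,0,0.6,0,0,0,0,0,0,0.6,0,0,-15,0,0,0,0.6,0,0,-30,0,0,0,0.6,0,0,-30,0,0,0,0.6,0,0,-30,0,0,0,0.6])

```text
clock: 19.52
tool_pos: [0.6656, -0.2124, 0.2876]
orientation: [-2.038, 2.39, -0.002]
force: [0.8, 0.6, -0.6]
finger_gap: 0.0513
finger_force: 0.0
```

Emit:
step_arm(series=[0,0,0,0,0,-0.173,1,0,0,0,0,0,-0.173,1,0,0,0,0,0,-0.173,1,-29.4,42.7,0,0,0,0,1,-29.4,42.7,0,0,0,0,1,-29.4,42.7,0,0,0,0,1,-29.4,42.7,0,0,0,0,1,-29.4,42.7,0,0,0,0,1,0,0,0,0,0,0,1])

```text
clock: 20.65
tool_pos: [0.4108, -0.1495, 0.2863]
orientation: [-2.583, 1.787, -0.001]
force: [0.5, -0.6, 0.7]
finger_gap: 0.0855
finger_force: 0.0
```

```bash
python3 -c "
from h import *
sc=shot('scene','s7.png');a=sc[130:290,90:330]
cv2.imwrite('pics/c8.png',cv2.cvtColor(cv2.resize(a,(720,480)),4))
go(414,-150,21,-69.5)
I=cv2.imread('pics/s7.png')
for M in comps(I,(22,120,90),(34,255,255),40): rep('carton','scene',M,.02)"
```

```text
t 20.7 grasp [ 413.3 -149.9  131.8] head -69.3 tilt [ 0.0026 -0.0003] gap 85.5 F 0.0 turn 0.003 shift [  0.3  -0.4 110.8]
carton scene 232.4 181.2 mean [ 419.9 -142.6] rect [ 419.3 -144.2] size [73.5 67.1] yaw 33.6
carton scene 147.8 221.8 mean [ 665.9 -213.2] rect [ 664.4 -214.7] size [101.9  46.2] yaw 77.3
```

View pics/c8.png

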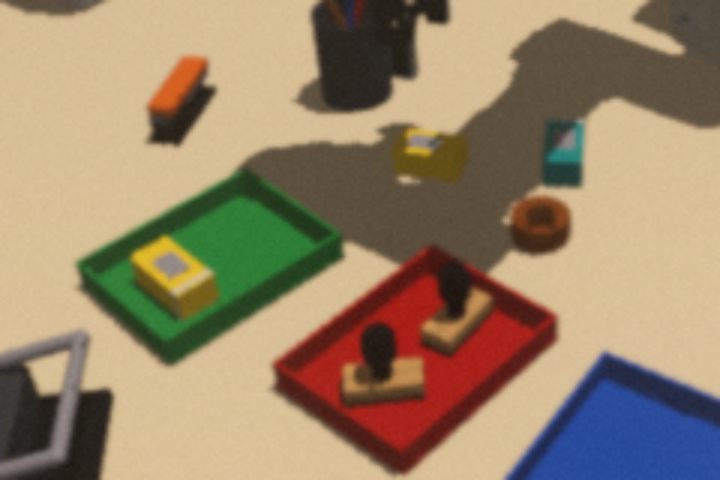

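Carton A is flat in the green tray at about (175,275) in the crop. Going down for carton B.

Emit:
step_arm(series=[0,0,30,0,0,0,1,0,0,30,0,0,0,1,0,0,30,0,0,0,1,0,0,19,0,0,0,1,0,0,0,0,0,0,0,0,0,0,0,0,0,0,0,0,0,0,0,0,0,0,0,0,0,0,0,0,0,0,0,0,0,0,0])

```text
clock: 21.82
tool_pos: [0.4149, -0.15, 0.1774]
orientation: [-2.583, 1.786, -0.004]
force: [-0.5, 0.9, 6.5]
finger_gap: 0.0353
finger_force: 41.5
```

Emit:
step_arm(series=[0,0,-25,0,0,0,0,0,0,-30,0,0,0,0,0,0,-30,0,0,0,0,0,0,-24,0,0,0,0,27.4,-36.9,0,0,0,0,0,27.4,-36.9,0,0,0,0,0,27.4,-36.9,0,0,0,0,0,27.4,-36.9,0,0,0,0,0])

```text
clock: 22.82
tool_pos: [0.5919, -0.2009, 0.285]
orientation: [-2.583, 1.788, 0.001]
force: [0.9, -0.1, -0.8]
finger_gap: 0.0352
finger_force: 40.7
```

Emit:
step_arm(series=[0,0,0,0,0,0.173,0,0,0,0,0,0,0.173,0,0,0,0,0,0,0.173,0,0,0,25,0,0,0,0,0,0,25,0,0,0,0,0,0,15,0,0,0,0,0,0,0,0,0,0,0])

```text
clock: 23.7
tool_pos: [0.5904, -0.2004, 0.2191]
orientation: [2.037, -2.39, -0.003]
force: [-0.1, -0.2, 0.1]
finger_gap: 0.0351
finger_force: 40.7
```

```bash
python3 -c "
from h import *
sc=shot('scene','s8.png');a=sc[130:250,100:280]
cv2.imwrite('pics/c9.png',cv2.cvtColor(cv2.resize(a,(720,480)),4))
go(590.5,-201,25,-99.2)"
```

```text
t 23.75 grasp [ 590.8 -200.6   65.3] head -99.1 tilt [-0.0004 -0.0003] gap 35.2 F 40.7 turn 0.002 shift [ 0.4  0.2 40.3]
```

View pics/c9.png

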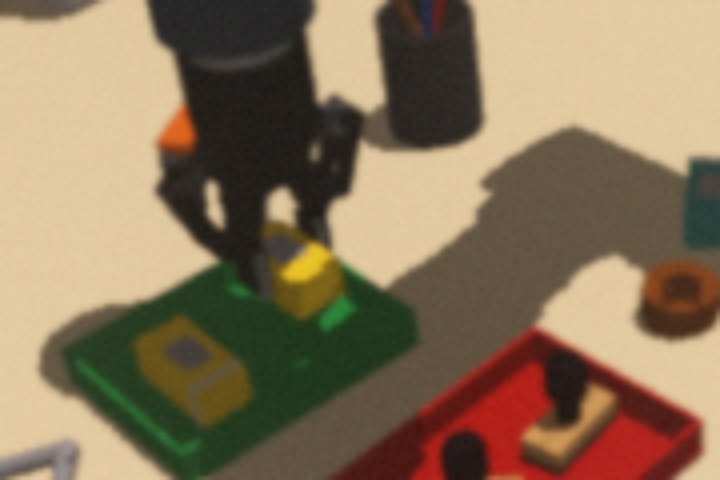

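Carton B hangs over the near half of the green tray, well clear of carton A.

Emit:
step_arm(series=[0,0,20,0,0,0,0,0,0,12,0,0,0,0,0,0,5,0,0,0,0,0,0,3,0,0,0,0,0,0,0,0,0,0,0,0,0,0,0,0,0,0.5,0,0,0,0,0,0,0.6,0,0,0,0,0,0,0.6,0,0,0,0,0,0,0.6])

```text
clock: 24.88
tool_pos: [0.5908, -0.2005, 0.1801]
orientation: [2.038, -2.391, -0.0]
force: [0.4, -0.2, -0.7]
finger_gap: 0.0513
finger_force: 0.0
```

Emit:
step_arm(series=[0,0,-15,0,0,0,0.6,0,0,-30,0,0,0,0.6,0,0,-30,0,0,0,0.6,0,0,-30,0,0,0,0.6,-50,32,0,0,0,0,1,-50,32,0,0,0,0,1,-50,32,0,0,0,0,1,-50,32,0,0,0,0,1,0,0,0,0,0,0,1])

```text
clock: 26.0
tool_pos: [0.4949, 0.0201, 0.2868]
orientation: [-2.043, 2.384, -0.001]
force: [0.4, -0.9, -0.0]
finger_gap: 0.0855
finger_force: 0.0
```

```bash
python3 -c "
from h import *
sc=shot('scene','s9.png');a=sc[130:290,90:330]
cv2.imwrite('pics/c10.png',cv2.cvtColor(cv2.resize(a,(720,480)),4))
go(437.5,-8,20)"
```

```text
t 26.05 grasp [496.   18.8 131.7] head -98.9 tilt [0.0022 0.0005] gap 85.4 F 0.0 turn 0 shift [ 35.7  53.9 111.5]
```

View pics/c10.png

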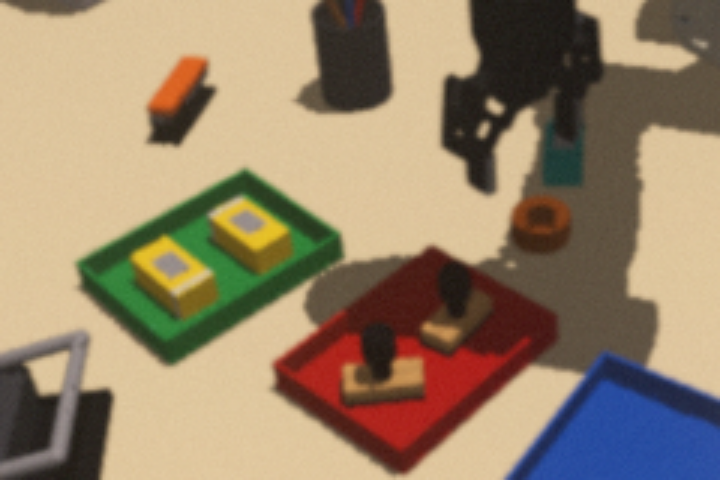

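Both cartons are flat in the green tray, at (170,275) and (250,230) in the crop. Next is the tape at (541,222).

Emit:
step_arm(series=[34,54,0,0,0,0,0.9,0,0,30,0,0,0,0.9,0,0,30,0,0,0,0.9,0,0,30,0,0,0,0.9,0,0,19,0,0,0,0.9,0,0,0,0,0,0,0,0,0,0,0,0,0,0,0,0,0,0,0,0,0,0,0,0,0,0,0,0,0,0,0,0,0,0,0], force=30)

```text
clock: 27.3
tool_pos: [0.439, -0.0072, 0.1769]
orientation: [-2.038, 2.389, -0.001]
force: [0.2, -0.1, 6.1]
finger_gap: 0.051
finger_force: 31.7
```

Emit:
step_arm(series=[0,0,-25,0,0,0,0,0,0,-30,0,0,0,0,0,0,-30,0,0,0,0,0,0,-24,0,0,0,0,-46.6,-31.4,0,0,0,0,0,-46.6,-31.4,0,0,0,0,0,-46.6,-31.4,0,0,0,0,0,-46.6,-31.4,0,0,0,0,0,-46.6,-31.4,0,0,0,0,0])

```text
clock: 28.42
tool_pos: [0.6314, 0.1994, 0.2848]
orientation: [2.038, -2.39, -0.0]
force: [0.7, -0.0, -0.0]
finger_gap: 0.0509
finger_force: 31.7
```

Emit:
step_arm(series=[0,0,30,0,0,0,0,0,0,30,0,0,0,0,0,0,25,0,0,0,0,0,0,12,0,0,0,0,0,0,6,0,0,0,0,0,0,2,0,0,0,0,0,0,0,0,0,0,0])

```text
clock: 29.3
tool_pos: [0.6308, 0.1981, 0.1812]
orientation: [-2.037, 2.389, -0.001]
force: [-0.4, 0.3, -0.2]
finger_gap: 0.0511
finger_force: 31.7
```

Emit:
step_arm(series=[0,0,0,0,0,0,0.7,0,0,0,0,0,0,0.8,0,0,0,0,0,0,0.8,0,0,0,0,0,0,0.8,0,0,-15,0,0,0,0.8,0,0,-30,0,0,0,0.8,0,0,-40,0,0,0,0.8,0,0,-50,0,0,0,0.8])

```text
clock: 30.3
tool_pos: [0.6302, 0.1978, 0.3169]
orientation: [2.038, -2.39, -0.0]
force: [0.9, -0.4, 0.1]
finger_gap: 0.0683
finger_force: 0.0
```

Emit:
step_arm(series=[0,50,0,0,0,0,0.8,0,50,0,0,0,0,0.8,0,50,0,0,0,0,0.8,0,50,0,0,0,0,0.8,0,0,0,0,0,0,0.8,0,0,0,0,0,0,0.8,0,0,0,0,0,0,0.8])

```text
clock: 31.18
tool_pos: [0.4338, 0.2296, 0.3155]
orientation: [-2.037, 2.391, -0.0]
force: [0.9, -0.4, -0.1]
finger_gap: 0.0686
finger_force: 0.0
```

```bash
python3 -c "
from h import *
sc=shot('scene','s10.png');a=sc[120:350,90:440]
cv2.imwrite('pics/c11.png',cv2.cvtColor(cv2.resize(a,(790,519)),4))
go(450,200,100)"
```

```text
t 31.23 grasp [433.8 229.5 160.2] head -99.2 tilt [ 0.0002 -0.    ] gap 68.4 F 0.0 turn 0 shift [ 26.6 -20.7  60.2]
```

View pics/c11.png

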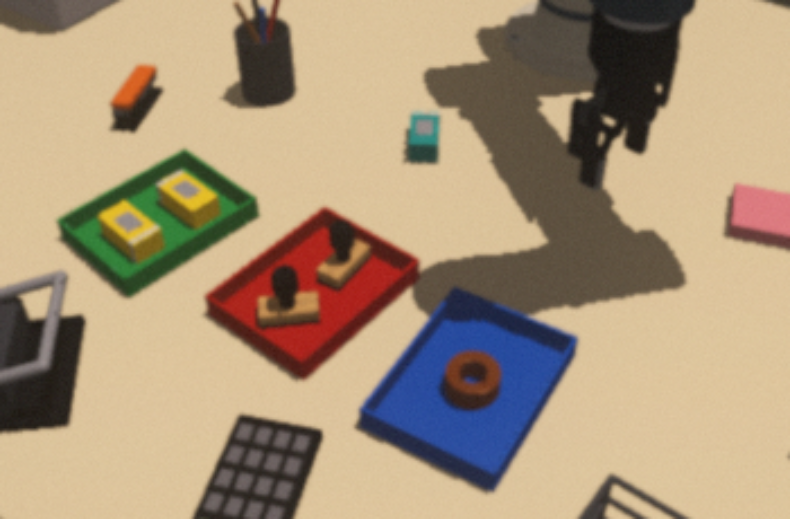

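Everything is in place and flat: the tape in blue at (472,380), the stamps upright in red, the cartons in green, and the bystanders undisturbed.

```bash
python3 -c "
from plant import arm
print(arm.sign_off())"
```

```text
the job is handed in; nothing more can be done
None
```

The job is handed in at about 31 s: the final picture shows both stamps knob-up in the red tray, both yellow cartons flat in the green tray and the tape flat in the blue tray, and I left the stapler, pen cup and turquoise look-alikes alone.

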